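# Close a vial transport case until its catch clicks

## Task

Take the vial with the purple cap out of the white rack and stand it in the well of the open transport case, then swing the blue lid down and press its yellow pad, at the edge away from the hinge, until the spring catch clicks and the lid stays shut by itself. There is glass inside: never push on the case or its lid with more than 30 N, and leave the other two vials in the rack.

Things in the scene. Friction and masses are not known exactly. Their poses are not given: they have to be found in the camera images.
- vial_purple: glass injection vial with a purple cap and band, 18.4 mm in diameter and 39 mm tall (graspable up to 33 mm). Origin: centre of its underside; z along its axis. It stands in one of the holes of the white rack, on a floor 4 mm above the rack's underside; the rack's top is 23 mm above its underside, so about 20 mm of the vial stands out
- vial_teal: glass injection vial with a pale grey cap and a teal band, 36 mm tall, otherwise as vial_purple; to be left in the rack
- vial_red: glass injection vial with a pale grey cap and a red-brown band, 36 mm tall, otherwise as vial_purple; to be left in the rack
- rack: white plastic vial rack, 60 x 136 x 23 mm (x, y, z), the one on the robot's left, fixed; origin: centre of its underside. Two rows of four 22 mm holes; the three vials stand in the row at x = -13.5 mm, at y = -48.5, 16 and 48.5 mm, in any order. Across the row (rack's x) fingers have free room on both sides of a vial; along the row a neighbour may be only 32 mm away
- case: transport case: grey box 110 x 96 x 34 mm (x, y, z) with a white insert, on four soft rubber feet 12 mm high on a mat fixed to the desk. Origin: under its centre, at desk height; the front with the catch faces its -x, the hinge lies along y at the rear top edge (x = 55, z = 46 mm). The insert's top is at z = 44 mm; it has one round well, 24 mm in diameter, 18 mm deep, with a bevelled mouth
- well (a point): centre of the well's floor, 26 mm above the desk, at x = -15, y = 0 mm of the case; axes as the case. The purple vial standing in the well has its underside here and stands 21 mm out of the insert
- lid (a joint): angle of the blue lid, rad: 0 fully shut, about 1.6 upright, opens upward and backward. The hinge is stiff: the lid stays at any angle where it is left and must be pushed all the way. The lid is a hollow cover 110 x 96 mm, 27 mm thick above the rim. After the click it stays under 0.008; a lid let go before the click springs back up to about 0.05
- lid_pad (a point): centre of the top of the ribbed yellow press pad (24 x 50 mm, x and y) on the lid, 96 mm from the hinge axis along the lid and 29 mm above the lid's rim plane; moves with the lid. z axis: outward normal of the lid's top; x axis: from the pad to the hinge. With the lid open the pad faces away from the robot
- lid_hinge (a point): middle of the hinge axis (46 mm above the desk); moves with the lid, y axis along the hinge axis, x axis from the free edge to the hinge side
- catch_nose (a point): tip of the steel spring catch at the middle of the case's front, 37 mm above the desk. The lid's front tab meets its sloping top at about 0.05 rad; 10 to 17 N at the yellow pad push the tab past it. The click comes only about 1 mm before the lid's hard stop at 0 rad. Meanwhile the soft feet let the whole case sink some mm, then bottom out; pressing on after that raises the force steeply
Things that resemble listed ones, but are neither listed nor needed, are in the scene too. What is shaped like the vial_purple but green is not meant.

How it is judged:
By the outcome, as a careful person would: the job done as asked, in the order asked, and still so for the second after the job is handed in, with the robot touching nothing.
It also fails if it takes over 62 s, if anything falls off the work surface, if the arm or the gripper's body presses on something with over 40 N, if the wrist force passes 120 N, or if a joint passes its speed limit or range.

## Robot

A 6-joint arm with a two-finger parallel gripper is mounted at the origin on a cart in front of the work surface, level with it; the furniture and walls round the work are solid. World frame = base frame: x ahead of the robot, y to its left, z up, the work surface at z = 0. Lengths are in m, angles in rad, forces in N, time in s.
With the tool pointing down it reaches from about 0.275 to 0.825 m from the base axis. Payload 5.2 kg.
Tool frame: the origin (TCP) lies on the centre line of the jaws, within the pads' length; the fingertips stand 8 mm ahead of it and the grasp point (between the pads) lies 11 mm behind it; z points along the fingers, y is the line along which they close (so a half turn about z gives the same grasp; the last joint's range is limited). The gripper opens to 93 mm and grips with 3 to 60 N. Pads are 15 mm wide; open, the fingers measure 128 mm over their backs; the gripper's body (75 mm by 188 mm) begins 65 mm behind the grasp point.
Start: joints at [0.969, 0.259, 1.535, -0, 1.348, -0.203], TCP at [0.214, 0.507, 0.227] pointing down, gripper open.
Joint ranges: [-3.14, 3.14], [-0.91, 2.08], [0.19, 2.58], [-1.22, 4.36], [0.22, 2.71], [-3.12, 3.12]. Speed limits (rad/s): [2.57, 2.57, 3.14, 3.14, 3.14, 3.14].

## Interface

Orientations are given as a unit quaternion [x, y, z, w].
In Python, from rig import sensors, imaging, job gives the robot as it stands. The module is installed in compiled form; this text tells all that it offers.
- The arm moves only by the tool carry_out, never from a script. Its argument "commands" is a list of rows, each a list of 2 entries, a list of its own where there are three numbers: the shift along the world's x, y, z scaled (see below), then the turn about the world's z scaled (see below). A call has 1 to 8 rows; each row shifts and turns the commanded pose from where the row before left it; what a row does not reach is not made up. The controller multiplies each number of a shift by 0.05 m and each number of a turn by 0.12 rad. A row lasts 1/8 s, in which the tool goes at most 62.5 mm and 10.7 degrees, less where a joint would pass 70% of its speed; a pose out of reach is approached as far as the arm can. A call with a number of a shift or a turn outside -1 to 1 is refused whole. A call with a gripper value outside its range is refused whole. "gripper" is the opening, from 0 (shut) to 1 (fully open), set as the call begins (left out, the last holds). The fingers move at their own pace and stop on an object; "squeeze" is the grip in N (left out, the last holds). Time passes only in rows, so rows that do not move let the fingers close. It gives the time, the measured TCP pose, the force, the opening and the grip force at its end, in the units of the state.
- sensors.read_state(): the state, without advancing time (a new reading comes with each control period).
- imaging.grab_frame(name): name is "scene" or "top" or "wrist"; returns a dict with "image" (420x560x3 uint8, blue, green, red), "mtx" (3x3 intrinsics, pixels), "xyz" and "attitude" of the camera in the world. Camera axes: x right, y up, looking along -z (the intrinsics and any distortion apply to the point x, -y, -z); pixel columns grow to the right and rows downward; lengths in m; the calibration is good to about 2 mm. A picture is of the moment at which its call begins. There is no depth.
- job.hand_in(): hands the job in; it is judged then, once.
The state is a dict: "time_s": time; "joint_positions": joint angles; "joint_velocities": joint speeds; "joint_torque": joint torques, N m; "tool_pos": TCP position; "eef_rot": TCP orientation; "ft_force": force on the tool from outside, world axes, zero at the start; "ft_torque": the same for the moment, N m; "gripper_width": opening from 0.0 (shut) to 1.0 (fully open); "grip_force": force on a finger pad.
Only numpy, scipy, OpenCV 4.12 (cv2) and the standard library are available. Lean on these libraries where they do the work, as an engineer would, in place of code of your own. Each camera call takes 0.05 s, during which the arm holds its last target. There are 200 camera calls.

## Working session

There is one attempt and no reset: what is moved stays moved. The work goes in short steps, Python scripts to look and compute and a tool call to move; the robot and the scene stay as the last step left them, time stands still between calls to the robot, and variables do not carry over. Pictures are saved under pics/ and viewed, at most 10 in all, crops included, and the job is handed in when it is done.

Besides the shell and the picture viewer there is one more tool, called after ">>>" by a JSON object that holds its "op" and its "data", one argument or row to a line. carry_out: Moves the arm, as the interface text tells. Shifts and turns lie within -1 to 1; 1 stands for 0.05 m of shift or 0.12 rad of turn. Its arguments: {"type":"object","properties":{"commands":{"type":"array","items":{"type":"array"}},"gripper":{"type":"number"},"squeeze":{"type":"number"}},"required":["commands"]}

```bash
mkdir -p pics; cat > h.py <<'E'
import numpy as np, cv2
from scipy.spatial.transform import Rotation as R
from rig import sensors, imaging, job
def grab(name,f=None):
    d=imaging.grab_frame(name)
    if f: cv2.imwrite('pics/'+f,d['image']); np.savez('pics/'+f+'.npz',**{k:np.array(d[k]) for k in('mtx','xyz','attitude')})
    return d
def cam(d):
    a=np.array(d['attitude'],float)
    Rm=a if a.shape==(3,3) else R.from_quat(a).as_matrix()
    return np.array(d['mtx']),np.array(d['xyz']),Rm
def px2w(d,u,v,z):
    K,t,Rm=cam(d); p=np.linalg.solve(K,[u,v,1.]); r=Rm@np.array([p[0],-p[1],-p[2]])
    return t+r*(z-t[2])/r[2]
def w2px(d,P):
    K,t,Rm=cam(d); q=(np.atleast_2d(P)-t)@Rm; q=q*[1,-1,-1]; q=q@K.T
    return q[:,:2]/q[:,2:]
E
python3 - <<'E'
from h import *
for n in('top','scene'):
    d=grab(n,n+'1.png'); print(n,{k:v for k,v in d.items() if k!='image'})
print(sensors.read_state())
E
```

```text
top {'mtx': array([[458.33929994,   0.        , 286.45964024],
       [  0.        , 458.33929994, 209.34125756],
       [  0.        ,   0.        ,   1.        ]]), 'xyz': array([0.34449101, 0.14604572, 0.90688592]), 'attitude': array([ 0.06541252, -0.06429746, -0.69714962,  0.71103407])}
scene {'mtx': array([[532.52100273,   0.        , 282.67332476],
       [  0.        , 532.52100273, 214.6945535 ],
       [  0.        ,   0.        ,   1.        ]]), 'xyz': array([ 0.09243621, -0.5573218 ,  0.52775282]), 'attitude': array([ 0.48862946, -0.13727892, -0.21059425,  0.83549136])}
{'time_s': 0.1, 'joint_positions': array([ 9.69181862e-01,  2.59238626e-01,  1.53598207e+00, -4.98489699e-05,
        1.34799518e+00, -2.02799098e-01]), 'joint_velocities': array([-0.00105844, -0.00219887, -0.00303173,  0.00112619,  0.0014316 ,
       -0.00161753]), 'joint_torque': array([ 2.25987176e-03, -4.38212371e+01, -2.84645408e+01,  7.18995044e-02,
        3.61743104e-02, -9.95026585e-05]), 'tool_pos': array([0.2132928 , 0.50642949, 0.2259144 ]), 'eef_rot': array([ 1.98083304e-01,  9.80184853e-01, -7.56355100e-04, -2.95339526e-04]), 'ft_force': array([-0.35999029,  0.9040508 ,  0.29465718]), 'ft_torque': array([ 0.00673883, -0.0432979 , -0.05269675]), 'grip_force': 0.0, 'gripper_width': 0.9988835166792375}
```

View pics/top1.png

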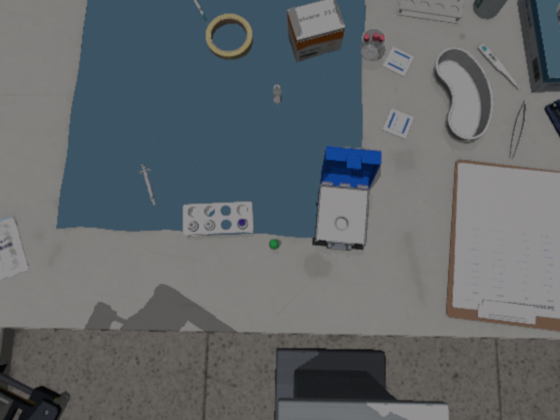

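View pics/scene1.png

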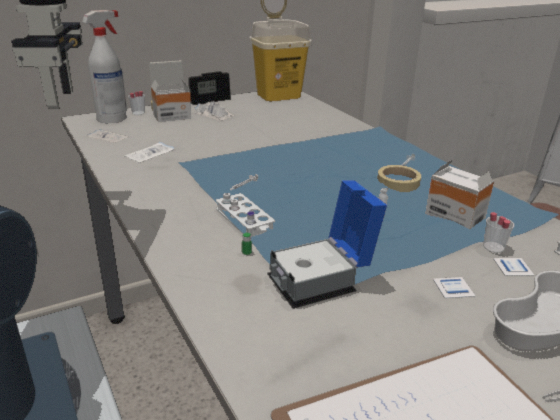

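The top view shows the rack at about (218,219), with the purple vial at (242,224), at its right end in the near row. The case is at (342,215), with its well at (341,223) and the open lid at (350,165). The green decoy is at (274,244).

```bash
python3 - <<'E'
from h import *
im=cv2.imread('pics/top1.png'); d=dict(np.load('pics/top1.png.npz'))
c=cv2.resize(im[140:260,175:390],None,fx=3.7,fy=3.7,interpolation=cv2.INTER_CUBIC); cv2.imwrite('pics/crop1.png',c)
for n,u,v,z in(('purple',242,224,.043),('v2',194,226,.040),('v3',210,225.5,.04),('well',341.5,223.5,.044),('green',274,244,.03)): print(n,px2w(d,u,v,z).round(4))
E
```

```text
purple [0.4749 0.2332 0.043 ]
v2 [0.4697 0.325  0.04  ]
v3 [0.4712 0.2945 0.04  ]
well [0.4794 0.0437 0.044 ]
green [0.4393 0.1716 0.03  ]
```

View pics/crop1.png

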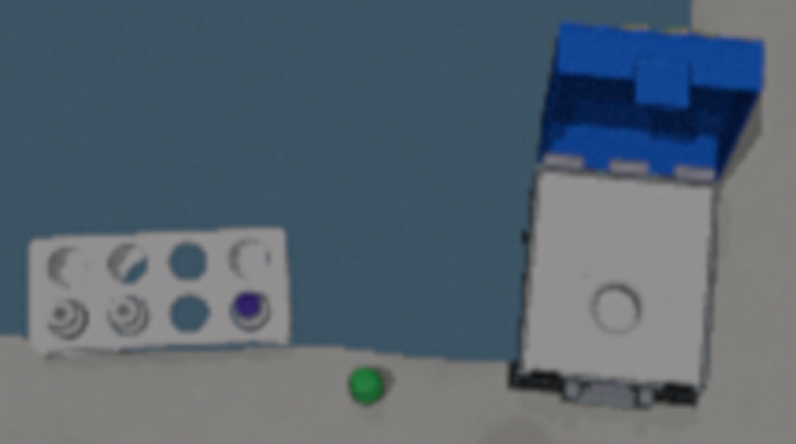

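The crop gives the purple cap at about (247,305), which is full-image (241.8,222.4). The well mouth is at (615,308), full-image (341.2,223.2). I'm moving above the purple vial.

>>> {"op": "carry_out", "data": {
  "commands": [
    [[0.65, -0.68, -0.15], -1],
    [[0.65, -0.68, -0.15], -1],
    [[0.65, -0.68, -0.15], -1],
    [[0.65, -0.68, -0.15], -1],
    [[0.65, -0.68, -0.15], -1],
    [[0.65, -0.68, -0.15], -1],
    [[0.65, -0.68, -0.15], -1],
    [[0.65, -0.68, -0.15], -1]
  ],
  "gripper": 0.5
}}

```text
time_s: 1.1
tool_pos: [0.4742, 0.2336, 0.1661]
eef_rot: [0.63, 0.777, -0.0, -0.0]
ft_force: [-0.0, 0.2, 0.0]
gripper_width: 0.498
grip_force: 0.0
```

>>> {"op": "carry_out", "data": {
  "commands": [
    [[0, 0, 0], -1],
    [[0, 0, 0], -0.3],
    [[0, 0, 0], 0],
    [[0, 0, 0], 0]
  ]
}}

```text
time_s: 1.6
tool_pos: [0.4731, 0.2354, 0.1668]
eef_rot: [0.686, 0.727, 0.0, 0.0]
ft_force: [0.4, -0.3, -0.1]
gripper_width: 0.504
grip_force: 0.0
```

```bash
python3 - <<'E'
from h import *
d=grab('wrist','w1.png'); s=sensors.read_state(); print(s['time_s'],s['tool_pos'],R.from_quat(s['eef_rot']).as_matrix().round(3),s['gripper_width'],d['xyz'],R.from_quat(d['attitude']).as_matrix().round(3))
K,t,Rm=cam(d)
print(w2px(d,[[.475,.233,.043]]))
hsv=cv2.cvtColor(d['image'],cv2.COLOR_BGR2HSV)
m=cv2.inRange(hsv,(120,70,30),(150,255,255)); n,l,st,c=cv2.connectedComponentsWithStats(m)
for i in range(1,n):
    if st[i,4]>60: print(st[i],c[i],px2w(d,*c[i],.043))
E
```

```text
1.65 [0.47317721 0.23538661 0.1667844 ] [[-0.058  0.998  0.   ]
 [ 0.998  0.058  0.   ]
 [ 0.     0.    -1.   ]] 0.501702635165889 [0.47000254 0.30674799 0.32502337] [[ 0.998 -0.058 -0.015]
 [ 0.059  0.964  0.257]
 [-0.    -0.258  0.966]]
[[276.51720611 207.53752574]]
[275 198  14  14 154] [281.75974026 204.52597403] [0.47989574 0.23631761 0.043     ]
```

View pics/w1.png

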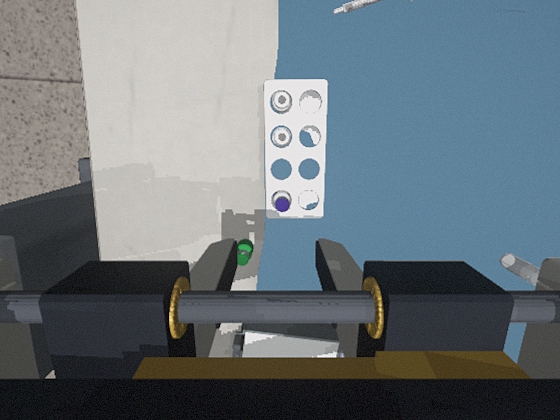

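The wrist view shows the purple cap at (282,204), and the rack lines up with the tool. The cap is at about (0.479, 0.236). I'm descending.

>>> {"op": "carry_out", "data": {
  "commands": [
    [[0.12, 0, -0.5], 0],
    [[0, 0, -0.5], 0],
    [[0, 0, -0.5], 0],
    [[0, 0, -0.5], 0],
    [[0, 0, -0.4], 0],
    [[0, 0, -0.1], 0],
    [[0, 0, 0], 0],
    [[0, 0, 0], 0]
  ]
}}

```text
time_s: 2.65
tool_pos: [0.4802, 0.2352, 0.0426]
eef_rot: [0.687, 0.727, 0.001, 0.0]
ft_force: [0.7, 0.3, 0.1]
gripper_width: 0.493
grip_force: 0.0
```

```bash
python3 - <<'E'
from h import *
d=grab('wrist','w2.png'); s=sensors.read_state(); print(s['tool_pos'],s['ft_force'])
cv2.imwrite('pics/w2c.png',cv2.resize(d['image'][120:300,180:380],None,fx=3,fy=3))
hsv=cv2.cvtColor(d['image'],cv2.COLOR_BGR2HSV)
m=cv2.inRange(hsv,(120,70,30),(150,255,255)); n,l,st,c=cv2.connectedComponentsWithStats(m)
for i in range(1,n):
    if st[i,4]>60: print(st[i],c[i],px2w(d,*c[i],.043))
E
```

```text
[0.48023994 0.2351271  0.04261862] [-0.16837504  1.01881062  1.17637505]
[262 245  24  23 425] [273.67529412 256.23294118] [0.48001201 0.23654122 0.043     ]
```

View pics/w2c.png

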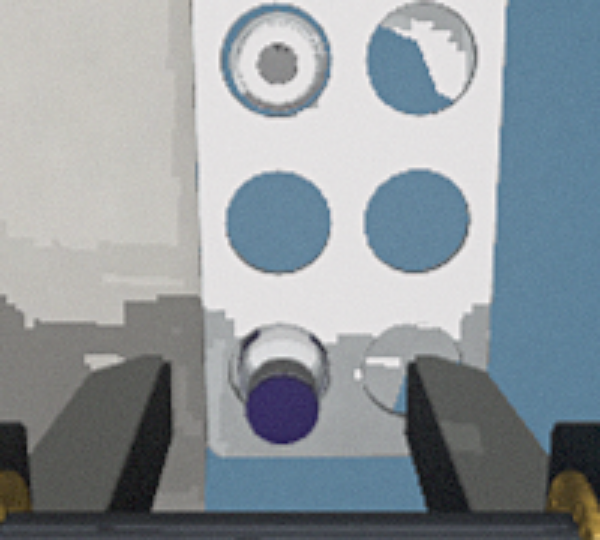

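The cap is at crop (283,408) and the fingers are at 170 and 410, so it's centred to within about 1 mm. Next I go down and grip.

>>> {"op": "carry_out", "data": {
  "commands": [
    [[-0.02, 0.02, -0.1], 0],
    [[0, 0, -0.09], 0],
    [[0, 0, 0], 0],
    [[0, 0, 0], 0]
  ]
}}

```text
time_s: 3.2
tool_pos: [0.4785, 0.2358, 0.0321]
eef_rot: [0.687, 0.727, -0.0, -0.0]
ft_force: [0.4, 0.3, 0.2]
gripper_width: 0.499
grip_force: 0.0
```

>>> {"op": "carry_out", "data": {
  "commands": [
    [[0, 0, 0], 0],
    [[0, 0, 0], 0],
    [[0, 0, 0], 0],
    [[0, 0, 0], 0],
    [[0, 0, 0], 0],
    [[0, 0, 0], 0],
    [[0, 0, 0], 0],
    [[0, 0, 0], 0]
  ],
  "gripper": 0.0,
  "squeeze": 15
}}

```text
time_s: 4.2
tool_pos: [0.4786, 0.2359, 0.0322]
eef_rot: [0.687, 0.727, 0.0, 0.0]
ft_force: [0.4, -0.3, 0.2]
gripper_width: 0.19
grip_force: 15.0
```

```bash
python3 - <<'E'
from h import *
d=dict(np.load('pics/top1.png.npz'))
f=lambda u,v,z=.044: px2w(d,175+(u+.5)/3.7-.5,140+(v+.5)/3.7-.5,z)[:2]
RL,RR,FL,FR,W=[f(*p) for p in((540,172),(716,182),(522,372),(700,385),(615,308))]
print(RL,RR,FL,FR,'well',W)
x=((RL+RR)-(FL+FR)); print(np.degrees(np.arctan2(x[1],x[0])))
y=((RL+FL)-(RR+FR)); print(np.degrees(np.arctan2(-y[0],y[1])), (RL+RR+FL+FR)/4)
E
```

```text
[0.55173241 0.08395688] [ 0.54818761 -0.00791227] [0.4465759  0.09251562] [0.44170175 0.0016198 ] well [0.48061334 0.04492144]
-4.885663616628232
-2.637424988229766 [0.49704942 0.04254501]
```

>>> {"op": "carry_out", "data": {
  "commands": [
    [[0, 0, 0.3], 0],
    [[0, 0, 0.4], 0],
    [[0, 0, 0.5], 0],
    [[0, 0, 0.5], 0.5],
    [[0, 0, 0.5], 1],
    [[0, 0, 0.4], 1],
    [[0, 0, 0], 1],
    [[0, 0, 0], 1]
  ]
}}

```text
time_s: 5.2
tool_pos: [0.4788, 0.2359, 0.1637]
eef_rot: [0.467, 0.884, 0.001, 0.001]
ft_force: [-0.1, -0.6, 0.3]
gripper_width: 0.189
grip_force: 15.0
```

>>> {"op": "carry_out", "data": {
  "commands": [
    [[0, -0.48, 0], 1],
    [[0, -0.48, 0], 1],
    [[0, -0.48, 0], 1],
    [[0, -0.48, 0], 1],
    [[0, -0.48, 0], 1],
    [[0, -0.48, 0], 1],
    [[0, -0.48, 0], 1],
    [[0, -0.46, 0], 0.6]
  ]
}}

```text
time_s: 6.2
tool_pos: [0.4786, 0.044, 0.1633]
eef_rot: [0.03, 1.0, -0.0, 0.001]
ft_force: [0.4, 0.1, -0.4]
gripper_width: 0.191
grip_force: 15.0
```

>>> {"op": "carry_out", "data": {
  "commands": [
    [[0, 0, -0.4], 0],
    [[0, 0, -0.4], 0],
    [[0, 0, -0.4], 0],
    [[0, 0, -0.2], 0],
    [[0, 0, 0], 0],
    [[0, 0, 0], 0]
  ]
}}

```text
time_s: 6.95
tool_pos: [0.4792, 0.0448, 0.093]
eef_rot: [0.031, 1.0, -0.0, 0.001]
ft_force: [0.4, 0.2, 0.6]
gripper_width: 0.192
grip_force: 15.0
```

```bash
python3 - <<'E'
from h import *
d=grab('wrist','w3.png'); s=sensors.read_state(); print(s['time_s'],s['tool_pos'],s['eef_rot'],s['grip_force'],s['ft_force'])
t=s['tool_pos']; b=t-[0,0,.028]
print('vial bottom px',w2px(d,[b,[t[0],t[1],.044]]), 'top-est well px',w2px(d,[[.4805,.0449,.044]]))
cv2.imwrite('pics/w3c.png',cv2.resize(d['image'][130:330,160:400],None,fx=3,fy=3))
E
```

```text
7.0 [0.47920968 0.04479845 0.09301746] [ 3.13525088e-02  9.99508085e-01 -8.32181365e-05  7.75755299e-04] 14.989683777093887 [-0.42523172  0.18423996 -0.40174378]
vial bottom px [[275.17065748 238.88995887]
 [275.27661981 228.6554368 ]] top-est well px [[275.52550284 230.32336328]]
```

View pics/w3c.png

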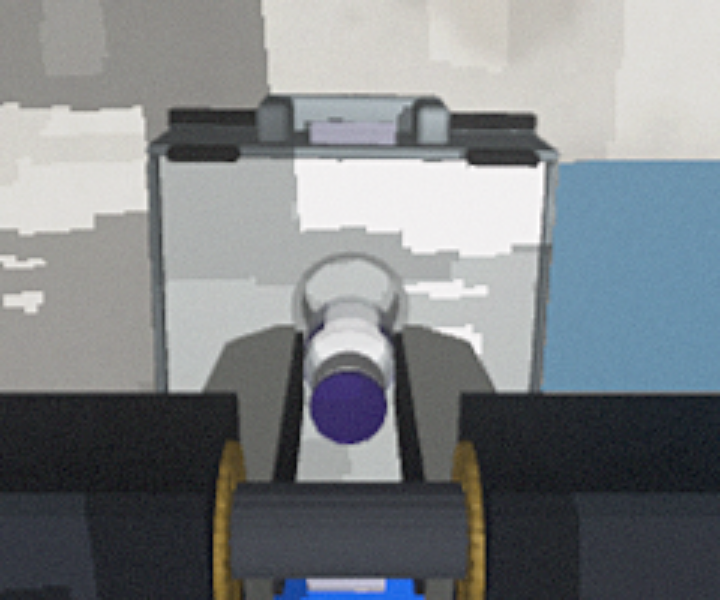

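The well mouth is at crop (351,304), full image (277,231.5). The held cap's top is at crop (348,407), full image (276,265.7).

```bash
python3 - <<'E'
from h import *
d=dict(np.load('pics/w3.png.npz')); t=np.array([.4792,.0448,.0930])
cap=t+[0,0,.011]; p=w2px(d,[cap])[0]; print('cap pred',p)
q=px2w(d,276.0,265.7,cap[2]); print('cap meas',q, 'well meas',px2w(d,277,231.5,.044), px2w(d,277,232.5,.044))
E
```

```text
cap pred [274.90480705 264.72100561]
cap meas [0.47980542 0.04534955 0.104     ] well meas [0.48147058 0.04591846 0.044     ] [0.4822411  0.04587164 0.044     ]
```

>>> {"op": "carry_out", "data": {
  "commands": [
    [[0.035, 0.01, -0.2], 0],
    [[0, 0, -0.2], 0],
    [[0, 0, -0.15], 0],
    [[0, 0, -0.1], 0],
    [[0, 0, 0], 0]
  ]
}}

```text
time_s: 7.62
tool_pos: [0.4799, 0.0454, 0.0591]
eef_rot: [0.031, 1.0, 0.0, -0.001]
ft_force: [0.2, 0.7, -0.5]
gripper_width: 0.194
grip_force: 15.0
```

>>> {"op": "carry_out", "data": {
  "commands": [
    [[0, 0, -0.05], 0],
    [[0, 0, -0.05], 0],
    [[0, 0, 0], 0]
  ]
}}

```text
time_s: 8.0
tool_pos: [0.4802, 0.0454, 0.0546]
eef_rot: [0.031, 1.0, 0.0, -0.0]
ft_force: [-0.8, -0.3, 0.6]
gripper_width: 0.193
grip_force: 15.0
```

>>> {"op": "carry_out", "data": {
  "commands": [
    [[0, 0, 0], 0],
    [[0, 0, 0], 0],
    [[0, 0, 0], 0],
    [[0, 0, 0], 0]
  ],
  "gripper": 0.35
}}

```text
time_s: 8.5
tool_pos: [0.4803, 0.0454, 0.0547]
eef_rot: [0.031, 1.0, -0.0, 0.0]
ft_force: [0.4, 0.2, 0.2]
gripper_width: 0.352
grip_force: 0.0
```

>>> {"op": "carry_out", "data": {
  "commands": [
    [[0, 0, 0.2], 0],
    [[0, 0, 0.5], 0],
    [[0, 0, 0.6], 0],
    [[0, 0, 0.6], 0],
    [[0, 0, 0.6], 0],
    [[0, 0, 0.6], 0],
    [[0, 0, 0], 0],
    [[0, 0, 0], 0]
  ]
}}

```text
time_s: 9.5
tool_pos: [0.4798, 0.0454, 0.2091]
eef_rot: [0.031, 1.0, 0.0, -0.0]
ft_force: [0.3, -0.0, -1.1]
gripper_width: 0.348
grip_force: 0.0
```

```bash
python3 - <<'E'
from h import *
a=grab('wrist','w4.png')['image']; b=grab('scene','s4.png')['image']; s=sensors.read_state(); print(s['tool_pos'],s['ft_force'])
c=np.hstack([cv2.resize(a[150:330,180:380],(400,360)),cv2.resize(b[150:330,220:420],(400,360))]); cv2.imwrite('pics/c4.png',c)
E
```

```text
[0.47943667 0.04545615 0.20844549] [-0.07148193 -0.30197246  0.59020456]
```

View pics/c4.png

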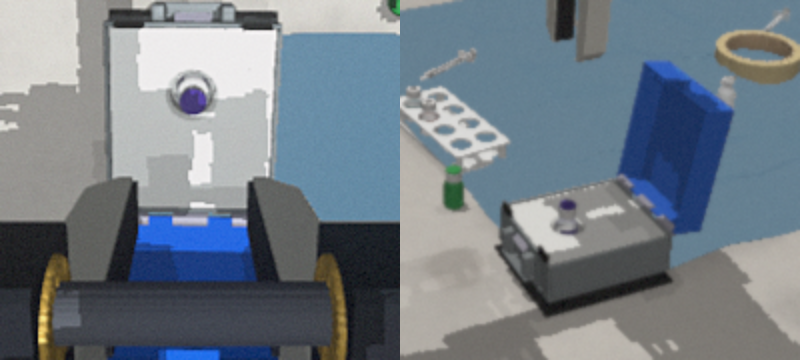

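The vial stands upright in the well: wrist crop (193,95), scene crop (568,210). Next I estimate the lid angle from the top picture's corners.

```bash
cat > lid.py <<'E'
from h import *
from scipy.optimize import least_squares
d=dict(np.load('pics/top1.png.npz')); s=dict(np.load('pics/scene1.png.npz'))
f=lambda u,v:(175+(u+.5)/3.7-.5,140+(v+.5)/3.7-.5)
def pt(p,l,y,n):
    th,yaw,hx,hy=p; x=-l*np.cos(th)+n*np.sin(th); z=.046+l*np.sin(th)+n*np.cos(th)
    return [hx+x*np.cos(yaw)-y*np.sin(yaw),hy+x*np.sin(yaw)+y*np.cos(yaw),z]
obs=[(.11,.048,0,f(557,70)),(.11,-.048,0,f(763,92)),(.11,.048,.027,f(560,25)),(.11,-.048,.027,f(763,42))]
def res(p):
    r=np.concatenate([w2px(d,[pt(p,*o[:3])])[0]-o[3] for o in obs])
    return np.r_[r,(p[1]+.065)/.03,(p[2]-.551)/.0015,(p[3]-.0403)/.0015]
r=least_squares(res,[1.7,-.065,.551,.0403]); print(r.x,r.fun.round(1))
for n in(0,.027): print([ (w2px(s,[pt(r.x,.11,y,n)])[0]).round(0) for y in(.048,-.048)])
E
python3 lid.py
```

```text
[ 1.73178724 -0.07863854  0.55065942  0.03909695] [-0.7  0.9 -0.1  0.3 -0.4 -1.1  0.3 -0.4 -0.5 -0.2 -0.8]
[array([342., 180.]), array([374., 205.])]
[array([356., 180.]), array([389., 205.])]
```

```bash
cat > path.py <<'E'
import numpy as np
h=np.array([.5507,.0395]); yaw=-.07
def tcp(th,l=.096,n=.029):
    x=-l*np.cos(th)+n*np.sin(th)+.0075*np.sin(th); z=.046+l*np.sin(th)+n*np.cos(th)+.008
    return np.array([h[0]+x*np.cos(yaw),h[1]+x*np.sin(yaw),z])
E
python3 - <<'E'
from path import *
s=h+.07*np.array([np.cos(yaw),np.sin(yaw)]); print('start',s,tcp(1.73))
ts=np.r_[np.linspace(1.7,.1,17)]
P=[tcp(t) for t in ts]
for i,(t,p) in enumerate(zip(ts,P)): print(round(t,2),p.round(4),((p-P[i-1])/.05).round(2) if i else '')
E
```

```text
start [0.62052857 0.034604  ] [0.60183196 0.03591491 0.14418854]
1.7 [0.5991 0.0361 0.1455] 
1.6 [0.5899 0.0368 0.1491] [-0.19  0.01  0.07]
1.5 [0.5802 0.0374 0.1518] [-0.19  0.01  0.05]
1.4 [0.5703 0.0381 0.1535] [-0.2   0.01  0.03]
1.3 [0.5602 0.0388 0.1543] [-0.2   0.01  0.01]
1.2 [0.5499 0.0396 0.154 ] [-0.2   0.01 -0.01]
1.1 [0.5397 0.0403 0.1527] [-0.2   0.01 -0.03]
1.0 [0.5296 0.041  0.1504] [-0.2   0.01 -0.05]
0.9 [0.5197 0.0417 0.1472] [-0.2   0.01 -0.06]
0.8 [0.5101 0.0423 0.1431] [-0.19  0.01 -0.08]
0.7 [0.5009 0.043  0.138 ] [-0.18  0.01 -0.1 ]
0.6 [0.4922 0.0436 0.1321] [-0.17  0.01 -0.12]
0.5 [0.4841 0.0442 0.1255] [-0.16  0.01 -0.13]
0.4 [0.4767 0.0447 0.1181] [-0.15  0.01 -0.15]
0.3 [0.47   0.0452 0.1101] [-0.13  0.01 -0.16]
0.2 [0.4641 0.0456 0.1015] [-0.12  0.01 -0.17]
0.1 [0.459  0.0459 0.0924] [-0.1   0.01 -0.18]
```

>>> {"op": "carry_out", "data": {
  "commands": [
    [[0.55, -0.04, 0.1], 0],
    [[0.6, -0.04, 0], 0],
    [[0.6, -0.04, 0], 0],
    [[0.6, -0.04, 0], 0],
    [[0.5, -0.04, 0], 0],
    [[0, 0, 0], 0]
  ],
  "gripper": 0.0
}}

```text
time_s: 10.35
tool_pos: [0.6233, 0.0351, 0.2125]
eef_rot: [0.032, 1.0, 0.0, -0.001]
ft_force: [0.1, 0.6, -0.0]
gripper_width: 0.004
grip_force: 0.0
```

>>> {"op": "carry_out", "data": {
  "commands": [
    [[0, 0, -0.4], 0],
    [[0, 0, -0.4], 0],
    [[0, 0, -0.35], 0],
    [[0, 0, -0.2], 0],
    [[-0.15, 0, 0], 0],
    [[-0.15, 0.01, 0], 0],
    [[-0.15, 0.01, 0.03], 0],
    [[0, 0, 0], 0]
  ]
}}

```text
time_s: 11.35
tool_pos: [0.6001, 0.0364, 0.1498]
eef_rot: [0.031, 1.0, -0.0, 0.001]
ft_force: [0.2, -0.2, 0.4]
gripper_width: 0.009
grip_force: 0.0
```

>>> {"op": "carry_out", "data": {
  "commands": [
    [[-0.15, 0.01, 0.04], 0],
    [[-0.15, 0.01, 0.04], 0],
    [[-0.15, 0.01, 0.03], 0],
    [[-0.15, 0.01, 0.02], 0]
  ]
}}

```text
time_s: 11.85
tool_pos: [0.5698, 0.0384, 0.1554]
eef_rot: [0.031, 1.0, 0.0, 0.0]
ft_force: [1.7, -0.1, 1.6]
gripper_width: 0.004
grip_force: 0.7
```

>>> {"op": "carry_out", "data": {
  "commands": [
    [[-0.2, 0.01, -0.02], 0],
    [[-0.2, 0.01, -0.02], 0],
    [[-0.2, 0.01, -0.03], 0],
    [[-0.2, 0.01, -0.05], 0],
    [[-0.2, 0.01, -0.07], 0],
    [[-0.19, 0.01, -0.08], 0],
    [[-0.18, 0.01, -0.1], 0],
    [[-0.17, 0.01, -0.12], 0]
  ]
}}

```text
time_s: 12.85
tool_pos: [0.4927, 0.0423, 0.1303]
eef_rot: [0.031, 1.0, -0.0, -0.0]
ft_force: [0.9, 0.0, 0.2]
gripper_width: 0.009
grip_force: 0.3
```

>>> {"op": "carry_out", "data": {
  "commands": [
    [[-0.16, 0.02, -0.12], 0],
    [[-0.15, 0.01, -0.14], 0],
    [[-0.13, 0.01, -0.16], 0],
    [[-0.12, 0.01, -0.17], 0],
    [[-0.05, 0.01, -0.08], 0],
    [[0, 0, 0], 0]
  ]
}}

```text
time_s: 13.6
tool_pos: [0.4623, 0.0454, 0.0967]
eef_rot: [0.031, 1.0, 0.0, -0.001]
ft_force: [0.4, -0.1, -0.3]
gripper_width: 0.006
grip_force: 0.0
```

```bash
python3 - <<'E'
from h import *
a=grab('wrist','w5.png')['image']; b=grab('scene','s5.png')['image']; s=sensors.read_state(); print(s['tool_pos'],s['ft_force'])
c=np.hstack([cv2.resize(a[150:330,180:380],(400,360)),cv2.resize(b[150:330,220:420],(400,360))]); cv2.imwrite('pics/c5.png',c)
E
```

```text
[0.46302699 0.04532962 0.09722105] [-0.06647998  0.01218583  0.23657827]
```

View pics/c5.png

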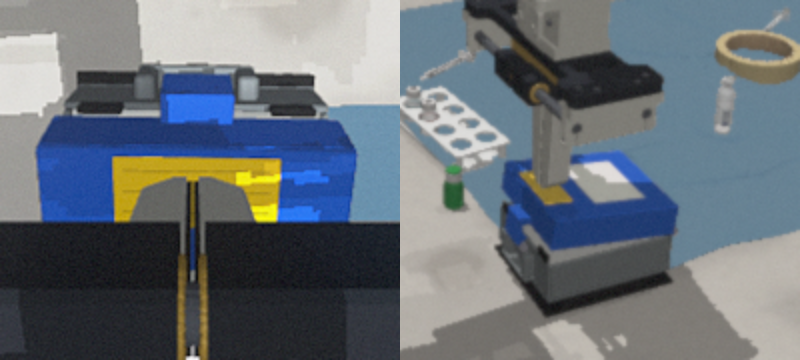

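The lid is nearly down, with the fingertips on the yellow pad at wrist crop (193,190), about central. I'm continuing in small steps while watching the force.

>>> {"op": "carry_out", "data": {
  "commands": [
    [[-0.06, 0, -0.06], 0],
    [[-0.04, 0, -0.06], 0],
    [[0, 0, 0], 0]
  ]
}}

```text
time_s: 14.08
tool_pos: [0.4573, 0.0454, 0.0909]
eef_rot: [0.031, 1.0, 0.0, -0.0]
ft_force: [0.7, 0.1, 1.3]
gripper_width: 0.002
grip_force: 0.0
```

>>> {"op": "carry_out", "data": {
  "commands": [
    [[-0.02, 0, -0.04], 0],
    [[0, 0, 0], 0]
  ]
}}

```text
time_s: 14.32
tool_pos: [0.4567, 0.0454, 0.089]
eef_rot: [0.031, 1.0, 0.0, -0.0]
ft_force: [0.2, -0.6, -0.3]
gripper_width: 0.005
grip_force: 0.0
```

>>> {"op": "carry_out", "data": {
  "commands": [
    [[0, 0, -0.02], 0],
    [[0, 0, -0.02], 0],
    [[0, 0, 0], 0]
  ]
}}

```text
time_s: 14.7
tool_pos: [0.4566, 0.0454, 0.0872]
eef_rot: [0.031, 1.0, -0.0, -0.0]
ft_force: [-1.5, 0.2, 4.1]
gripper_width: 0.006
grip_force: 1.9
```

>>> {"op": "carry_out", "data": {
  "commands": [
    [[0, 0, -0.02], 0],
    [[0, 0, 0], 0]
  ]
}}

```text
time_s: 14.95
tool_pos: [0.4566, 0.0454, 0.0863]
eef_rot: [0.031, 1.0, -0.0, -0.0]
ft_force: [-2.8, -0.6, 5.7]
gripper_width: 0.006
grip_force: 2.9
```

>>> {"op": "carry_out", "data": {
  "commands": [
    [[0, 0, -0.02], 0],
    [[0, 0, 0], 0]
  ]
}}

```text
time_s: 15.2
tool_pos: [0.4565, 0.0454, 0.0854]
eef_rot: [0.031, 1.0, -0.0, -0.0]
ft_force: [-3.4, 0.4, 7.3]
gripper_width: 0.005
grip_force: 3.4
```

>>> {"op": "carry_out", "data": {
  "commands": [
    [[0, 0, -0.02], 0],
    [[0, 0, -0.02], 0],
    [[0, 0, 0], 0]
  ]
}}

```text
time_s: 15.58
tool_pos: [0.4562, 0.0454, 0.0834]
eef_rot: [0.031, 1.0, -0.0, -0.001]
ft_force: [-4.9, 0.3, 9.4]
gripper_width: 0.006
grip_force: 4.6
```

>>> {"op": "carry_out", "data": {
  "commands": [
    [[0, 0, -0.02], 0],
    [[0, 0, -0.01], 0],
    [[0, 0, 0], 0]
  ]
}}

```text
time_s: 15.95
tool_pos: [0.456, 0.0454, 0.082]
eef_rot: [0.031, 1.0, -0.0, -0.001]
ft_force: [-4.7, 0.0, 11.0]
gripper_width: 0.003
grip_force: 5.4
```

>>> {"op": "carry_out", "data": {
  "commands": [
    [[0, 0, -0.01], 0],
    [[0, 0, -0.01], 0],
    [[0, 0, 0], 0]
  ]
}}

```text
time_s: 16.32
tool_pos: [0.4558, 0.0454, 0.0811]
eef_rot: [0.031, 1.0, -0.0, -0.001]
ft_force: [-6.2, 0.1, 12.2]
gripper_width: 0.006
grip_force: 6.0
```

>>> {"op": "carry_out", "data": {
  "commands": [
    [[-0.02, 0, -0.01], 0],
    [[0, 0, -0.01], 0],
    [[0, 0, 0], 0]
  ]
}}

```text
time_s: 16.7
tool_pos: [0.4556, 0.0454, 0.0804]
eef_rot: [0.031, 1.0, -0.0, -0.0]
ft_force: [-4.2, 0.5, 11.9]
gripper_width: 0.007
grip_force: 6.2
```

>>> {"op": "carry_out", "data": {
  "commands": [
    [[0, 0, -0.01], 0],
    [[0, 0, -0.01], 0],
    [[0, 0, 0], 0]
  ]
}}

```text
time_s: 17.08
tool_pos: [0.4557, 0.0454, 0.0794]
eef_rot: [0.031, 1.0, -0.0, 0.0]
ft_force: [-3.6, 0.6, 11.4]
gripper_width: 0.003
grip_force: 5.6
```

>>> {"op": "carry_out", "data": {
  "commands": [
    [[0, 0, -0.01], 0],
    [[0, 0, -0.01], 0],
    [[0, 0, 0], 0]
  ]
}}

```text
time_s: 17.45
tool_pos: [0.4557, 0.0454, 0.0785]
eef_rot: [0.031, 1.0, -0.0, 0.0]
ft_force: [-5.3, 0.4, 14.0]
gripper_width: 0.007
grip_force: 6.6
```

>>> {"op": "carry_out", "data": {
  "commands": [
    [[0, 0, -0.01], 0],
    [[0, 0, -0.01], 0],
    [[0, 0, 0], 0]
  ]
}}

```text
time_s: 17.82
tool_pos: [0.4556, 0.0454, 0.0777]
eef_rot: [0.031, 1.0, -0.0, 0.0]
ft_force: [-6.0, 0.7, 16.2]
gripper_width: 0.003
grip_force: 7.6
```

>>> {"op": "carry_out", "data": {
  "commands": [
    [[0, 0, -0.01], 0],
    [[0, 0, 0], 0]
  ]
}}

```text
time_s: 18.08
tool_pos: [0.4556, 0.0454, 0.0776]
eef_rot: [0.031, 1.0, -0.0, 0.0]
ft_force: [-7.6, 0.7, 20.2]
gripper_width: 0.006
grip_force: 9.7
```

```bash
python3 - <<'E'
from h import *
b=grab('scene','s6.png')['image']; s=sensors.read_state(); print(s['tool_pos'],s['ft_force'])
cv2.imwrite('pics/c6.png',cv2.resize(b[200:320,250:390],None,fx=5,fy=5,interpolation=cv2.INTER_CUBIC))
E
```

```text
[0.45564456 0.04542247 0.07760355] [-6.77856403  0.23205198 19.40121971]
```

View pics/c6.png

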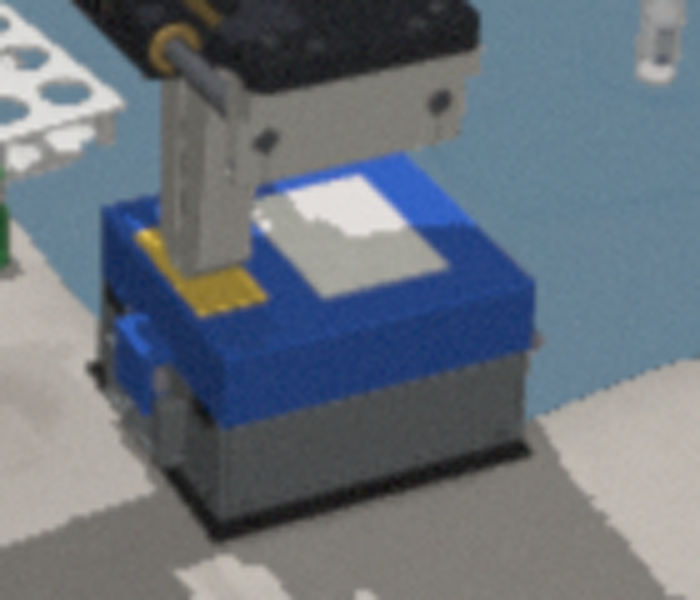

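The lid looks flush with the box, and the force now rises steeply (20 N at z = 0.0776), so it's probably past the click. I'm backing off to check whether it springs back.

>>> {"op": "carry_out", "data": {
  "commands": [
    [[0, 0, 0.03], 0],
    [[0, 0, 0.03], 0],
    [[0, 0, 0], 0]
  ]
}}

```text
time_s: 18.5
tool_pos: [0.4557, 0.0454, 0.0799]
eef_rot: [0.031, 1.0, -0.0, 0.0]
ft_force: [-4.1, 0.6, 10.0]
gripper_width: 0.005
grip_force: 5.0
```

>>> {"op": "carry_out", "data": {
  "commands": [
    [[0, 0, 0.03], 0],
    [[0, 0, 0.03], 0],
    [[0, 0, 0], 0]
  ]
}}

```text
time_s: 18.88
tool_pos: [0.4557, 0.0454, 0.0823]
eef_rot: [0.031, 1.0, 0.0, -0.0]
ft_force: [-2.7, -0.7, 4.3]
gripper_width: 0.006
grip_force: 2.3
```

>>> {"op": "carry_out", "data": {
  "commands": [
    [[0, 0, 0.04], 0],
    [[0, 0, 0], 0]
  ]
}}

```text
time_s: 19.12
tool_pos: [0.4562, 0.0453, 0.0841]
eef_rot: [0.031, 1.0, -0.0, 0.0]
ft_force: [-0.1, 0.2, 0.0]
gripper_width: 0.003
grip_force: 0.0
```

>>> {"op": "carry_out", "data": {
  "commands": [
    [[0, 0, 0.03], 0],
    [[0, 0, 0], 0]
  ]
}}

```text
time_s: 19.38
tool_pos: [0.456, 0.0453, 0.0857]
eef_rot: [0.031, 1.0, -0.0, 0.0]
ft_force: [0.3, -0.4, -0.1]
gripper_width: 0.006
grip_force: 0.0
```

Contact was lost at z ≈ 0.084, which matches a shut lid (0.083 m expected; a sprung-back lid would be about 0.088). I'm retreating and checking.

>>> {"op": "carry_out", "data": {
  "commands": [
    [[0, 0, 0.2], 0],
    [[0, 0, 0.5], 0],
    [[0, 0, 0.6], 0],
    [[0, 0, 0.6], 0],
    [[0, 0.6, 0.4], 0],
    [[-0.3, 0.8, 0], 0],
    [[-0.3, 0.8, 0], 0],
    [[0, 0.5, 0], 0]
  ]
}}

```text
time_s: 20.38
tool_pos: [0.4247, 0.1819, 0.2015]
eef_rot: [0.031, 1.0, 0.0, 0.0]
ft_force: [-0.2, 0.1, 0.1]
gripper_width: 0.006
grip_force: 0.0
```

>>> {"op": "carry_out", "data": {
  "commands": [
    [[0, 0, 0], 0],
    [[0, 0, 0], 0],
    [[0, 0, 0], 0],
    [[0, 0, 0], 0],
    [[0, 0, 0], 0],
    [[0, 0, 0], 0],
    [[0, 0, 0], 0],
    [[0, 0, 0], 0]
  ]
}}

```text
time_s: 21.38
tool_pos: [0.4258, 0.1804, 0.2006]
eef_rot: [0.031, 1.0, -0.0, -0.0]
ft_force: [0.1, 0.8, 1.4]
gripper_width: 0.008
grip_force: 0.0
```

```bash
python3 - <<'E'
from h import *
b=grab('scene','s7.png')['image']; a=cv2.imread('pics/s6.png'); s=sensors.read_state(); print(s['tool_pos'],s['ft_force'],s['time_s'])
f=lambda i:cv2.resize(i[210:310,260:370],None,fx=3.6,fy=3.6,interpolation=cv2.INTER_CUBIC)
cv2.imwrite('pics/c7.png',np.hstack([f(a),f(b)]))
E
```

```text
[0.42580194 0.18039265 0.2006695 ] [0.05628474 0.72387718 0.01312655] 21.425
```

View pics/c7.png

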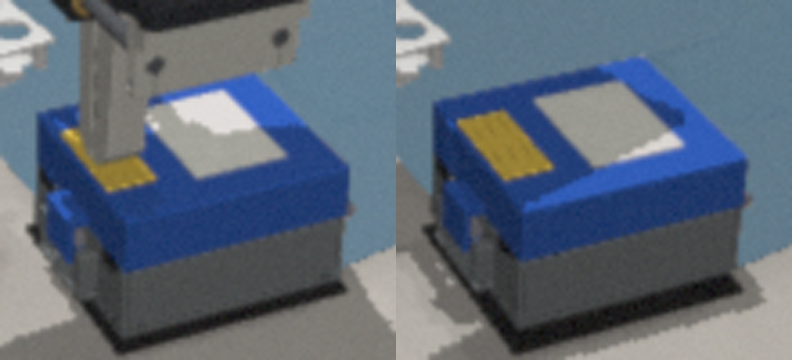

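```bash
python3 - <<'E'
from h import *
d=dict(np.load('pics/s7.png.npz')); b=cv2.imread('pics/s7.png')
hsv=cv2.cvtColor(b,cv2.COLOR_BGR2HSV)[230:270,270:310]
m=cv2.inRange(hsv,(18,120,60),(32,255,255)); print('pad px',m.sum()/255,np.argwhere(m).mean(0)[::-1]+[270,230])
c,s=np.cos(-.07),np.sin(-.07)
for th in(0,.05):
    x=-.096*np.cos(th)+.029*np.sin(th); z=.046+.096*np.sin(th)+.029*np.cos(th)
    print(th,w2px(d,[[.5507+c*x,.0395+s*x,z]]), 'front lower/upper corners',w2px(d,[[.5507+c*-.11*np.cos(th)+s*.048,.0395+s*-.11-c*.048,.046+.11*np.sin(th)]]))
print('case base corner z=.012',w2px(d,[[.5507-c*.11+s*.048,.0395-s*.11-c*.048,.012]]),'obs seam corner',260+(523-396)/3.6,210+258/3.6,'obs base',210+330/3.6)
E
```

```text
pad px 247.0 [289.84210526 249.9757085 ]
0 [[290.74033523 249.83666773]] front lower/upper corners [[295.64255011 283.78740326]]
0.05 [[291.73661514 247.06126544]] front lower/upper corners [[295.84995128 280.8058783 ]]
case base corner z=.012 [[294.86350675 301.64787422]] obs seam corner 295.27777777777777 281.6666666666667 obs base 301.6666666666667
```

The pad pixel (289.8,250.0) matches the shut-lid prediction (290.7,249.8), so I'm handing in.

```bash
python3 -c "
from rig import job
print(job.hand_in())"
```

```text
the job is handed in; nothing more can be done
None
```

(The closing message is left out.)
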